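# Pack the folding wedges head to tail

### The arm

A 6-joint arm with a two-finger parallel gripper is mounted at the origin on the work surface. World frame = base frame: x ahead of the robot, y to its left, z up, the work surface at z = 0. Lengths are in m, angles in rad, forces in N, time in s.
With the tool pointing down it reaches from about 0.35 to 1 m from the base axis. Payload 7.1 kg.
Tool frame: the origin (TCP) lies between the finger pads; the fingertips stand 22 mm ahead of it and the grasp point (between the pads) lies 3 mm ahead of it; x points along the fingers, y is the direction in which the jaws open and shut, and the axes are right-handed (so a half turn about x gives the same grasp; the last joint's range is limited). The gripper opens to 85 mm and grips with 20 to 120 N. Pads are 22 mm wide; open, the fingers measure 114 mm over their backs; the gripper's body (76 mm by 85 mm) begins 54 mm behind the grasp point. The pads swing forward as they close: fully open they stand 13 mm farther back than shut.
Start: joints at [1.22, 0.423, 1.63, -0, 1.089, -0.019], TCP at [0.204, 0.591, 0.253] pointing down, gripper open.
Joint ranges: [-3, 3], [-0.9, 2.11], [0.09, 2.58], [-1.31, 4.45], [0.11, 2.69], [-2.54, 2.54]. Speed limits (rad/s): [2.39, 2.39, 3.01, 3.14, 3.14, 3.14].

### API

Orientations are given as a rotation vector (axis times angle).
In Python, from rig import manip gives the robot as it stands. The module is installed in compiled form; this text tells all that it offers. Calls block until the motion is done:
- manip.move_to(position, orientation): joint-space move of the TCP to a pose.
- manip.servo_line(position, orientation=None, rate=0.15): straight line of the TCP; orientation=None keeps the orientation; rate is the mean speed in m/s.
- manip.set_joints(angles): joint-space move.
- manip.command_gripper(opening, f_grip=None): finger opening in m; f_grip is the grip in N (None keeps the last); returns when the fingers have stopped.
- manip.hold(seconds).
- manip.solve_ik(position, orientation): joint angles nearest the present ones, or None.
- manip.camera(name): name is "scene" or "top"; returns a dict with "image" (384x512x3 uint8, red, green, blue), "fx", "fy", "cx", "cy" (pixels), "cam_to_world" (4x4, takes a point from camera to world coordinates). Camera axes: x right, y down, z forward; pixel columns grow to the right and rows downward; lengths in m; the calibration is good to about 2 mm. A picture is of the moment at which its call begins. There is no depth.
A pose or a line that the arm cannot do raises manip.IKError and nothing moves.
- manip.sign_off(): hands the job in, once; it reports no verdict.
Readings, each from a call of its own:
- manip.get_time(): time.
- manip.get_joint_positions(): joint angles.
- manip.get_joint_vel(): joint speeds.
- manip.get_tau(): joint torques, N m.
- manip.get_position(): TCP position.
- manip.get_ee_rot(): TCP orientation.
- manip.get_contact_force(): force on the tool from outside, world axes, zero at the start.
- manip.get_torque(): the same for the moment, N m.
- manip.get_width(): finger opening in m.
Only numpy, scipy, OpenCV 4.12 (cv2) and the standard library are available. Lean on these libraries where they do the work, as an engineer would, in place of code of your own. Each camera call takes 0.05 s, during which the arm holds its last target.

### The job

Tidy the four loose wooden wedges into the caddy: the two long ones into the long pocket, the two short ones into the short pocket. Lay each pair flat, side by side and head to tail, straight sides outward along the pocket's walls and slanted sides facing each other, so that they make a rectangle lying square in the pocket. Leave the two offcuts that are not wedges (the straight block and the stepped one), the glue jar and the tape roll where they are.

Things in the scene. Friction and masses are not known exactly. Their poses are not given: they have to be found in the camera images.
- wedge_long_a_grip (a point): Long pale-wood wedge on its side, one of two alike, 52 g. From above a right trapezoid 60 mm long, 46 mm wide at the thick end, 22 at the thin, 36 high. Point: mid-length, 11 mm in from the straight side, half-way up. x to the thick end (parallel end faces at +-30 mm, to grip), y to the slanted side (straight face y = -11 mm; slanted face +11 at thin end, +35 at thick), z up.
- wedge_long_b_grip (a point): Long pale-wood wedge on its side, one of two alike, 52 g. From above a right trapezoid 60 mm long, 46 mm wide at the thick end, 22 at the thin, 36 high. Point: mid-length, 11 mm in from the straight side, half-way up. x to the thick end (parallel end faces at +-30 mm, to grip), y to the slanted side (straight face y = -11 mm; slanted face +11 at thin end, +35 at thick), z up.
- wedge_short_a_grip (a point): Short pale-wood wedge on its side, one of two alike, 38 g. From above a right trapezoid 44 mm long, 46 mm wide at the thick end, 22 at the thin, 36 high. Point: mid-length, 11 mm in from the straight side, half-way up. x to the thick end (parallel end faces at +-22 mm, to grip), y to the slanted side (straight face y = -11 mm; slanted face +11 at thin end, +35 at thick), z up.
- wedge_short_b_grip (a point): Short pale-wood wedge on its side, one of two alike, 38 g. From above a right trapezoid 44 mm long, 46 mm wide at the thick end, 22 at the thin, 36 high. Point: mid-length, 11 mm in from the straight side, half-way up. x to the thick end (parallel end faces at +-22 mm, to grip), y to the slanted side (straight face y = -11 mm; slanted face +11 at thin end, +35 at thick), z up.
- bay_long: Long pocket: fixed shallow tray, white walls, dark floor, inside 72 (x) by 84 mm (y), outside 90 by 96, beside the short one (either way round) in a plywood caddy 112 by 218 mm. Origin: centre of its underside, 6 mm above the bench; floor 3 mm, rim 11 mm above origin; caddy rim no higher. Wedges lie lengthwise along x, pair side by side along y. z up.
- bay_short: Short pocket: fixed shallow tray, white walls, dark floor, inside 56 (x) by 84 mm (y), outside 90 by 96, beside the long one (either way round) in a plywood caddy 112 by 218 mm. Origin: centre of its underside, 6 mm above the bench; floor 3 mm, rim 11 mm above origin; caddy rim no higher. Wedges lie lengthwise along x, pair side by side along y. z up. End walls 17 mm thick.
- block_straight_mid (a point): Look-alike, not a wedge: a loose pale-wood plain rectangular offcut 60 by 34 by 36 mm high. The point is its centre, x along its length. Stays where it is.
- block_stepped_mid (a point): Look-alike, not a wedge: a loose pale-wood offcut 56 mm long (x) and 36 mm high, 22 mm wide for half its length, then with a square step 46 mm wide for the half towards +x. The point is midway along the length, 11 mm in from the straight side, half-way up. Stays where it is.
- jar_mid (a point): Middle of a loose glue jar standing upright, 60 mm across, 75 mm high. Bystander, stays where it is.
- tape_mid (a point): Middle of a loose roll of tape lying flat, 90 mm across, 24 mm high. Bystander, stays where it is.
Not all that is in view belongs to the job. What is shaped like the part that bears wedge_long_a_grip but green or orange is not meant.

How it is judged:
At the end, for the whole second after the job is handed in: Each wedge lies flat (0.08 rad) at rest on the floor of its pocket, its length along the pocket's x within 0.25 rad; in the wedge's frame the pocket's centre lies within 16 mm of the grip point lengthwise and 10 to 36 mm off on the slanted side, so pairs lie head to tail (x of bay_long in the frame of wedge_long_a_grip between -0.016 and 0.016 m and y of bay_long in the frame of wedge_long_a_grip between 0.01 and 0.036 m and z of bay_long in the frame of wedge_long_a_grip between -0.0245 and -0.0175 m and angle between the x axis of each of wedge_long_a_grip, wedge_long_b_grip and the x axis of bay_long, either way round below 0.25 rad and angle between each of wedge_long_a_grip, wedge_long_b_grip, wedge_short_a_grip, wedge_short_b_grip's own z axis and vertical below 0.08 rad and linear speed of each of wedge_long_a, wedge_long_b, wedge_short_a, wedge_short_b below 0.02 m/s and angular speed of each of wedge_long_a, wedge_long_b, wedge_short_a, wedge_short_b below 0.2 rad/s and x of bay_long in the frame of wedge_long_b_grip between -0.016 and 0.016 m and y of bay_long in the frame of wedge_long_b_grip between 0.01 and 0.036 m and z of bay_long in the frame of wedge_long_b_grip between -0.0245 and -0.0175 m and x of bay_short in the frame of wedge_short_a_grip between -0.016 and 0.016 m and y of bay_short in the frame of wedge_short_a_grip between 0.01 and 0.036 m and z of bay_short in the frame of wedge_short_a_grip between -0.0245 and -0.0175 m and angle between the x axis of each of wedge_short_a_grip, wedge_short_b_grip and the x axis of bay_short, either way round below 0.25 rad and x of bay_short in the frame of wedge_short_b_grip between -0.016 and 0.016 m and y of bay_short in the frame of wedge_short_b_grip between 0.01 and 0.036 m and z of bay_short in the frame of wedge_short_b_grip between -0.0245 and -0.0175 m); the robot touches nothing.
It fails at once if the straight offcut is moved more than 30 mm (distance of block_straight_mid from where it was at the start of the episode above 0.03 m).
It fails at once if the stepped offcut is moved more than 30 mm (distance of block_stepped_mid from where it was at the start of the episode above 0.03 m).
It fails at once if the glue jar is moved more than 30 mm (distance of jar_mid from where it was at the start of the episode above 0.03 m).
It fails at once if the tape roll is moved more than 30 mm (distance of tape_mid from where it was at the start of the episode above 0.03 m).
It also fails if it takes over 115 s, if anything falls off the work surface, if the arm or the gripper's body presses on something with over 40 N, if the wrist force passes 120 N, or if a joint passes its speed limit or range.

## Working session

There is one attempt and no reset: what is moved stays moved. The work goes in short steps, each a Python script; the robot and the scene stay as the last script left them, time stands still between calls to the robot, and variables do not carry over. Pictures are saved under pics/ and viewed, and the job is handed in when it is done.

```bash
mkdir -p pics
python3 - <<'E'
from rig import manip
import cv2,pickle
d={}
for n in("top","scene"):
    c=manip.camera(n);d[n]=c
    cv2.imwrite(f"pics/{n}0.png",cv2.resize(c["image"][:,:,::-1],(800,600),interpolation=cv2.INTER_CUBIC))
    print(n,c["fx"],c["fy"],c["cx"],c["cy"],c["cam_to_world"])
pickle.dump(d,open("c0.pkl","wb"))
print(manip.get_time(),manip.get_ee_rot(),manip.get_width())
E
```

```text
top 402.32443587539456 402.32443587539456 252.83407832919184 188.69639954219008 [[ 2.64504177e-02 -9.91751776e-01  1.25414475e-01  4.36284676e-01]
 [-9.99649713e-01 -2.63554698e-02  2.41653597e-03 -1.38811840e-02]
 [ 9.08753561e-04 -1.25434462e-01 -9.92101492e-01  1.16720755e+00]
 [ 0.00000000e+00  0.00000000e+00  0.00000000e+00  1.00000000e+00]]
scene 357.52431276869675 357.52431276869675 257.8713581955169 194.43807526105653 [[-0.64891646  0.47759206 -0.59229491  1.20163799]
 [ 0.76081425  0.39879518 -0.51198055  0.48277727]
 [-0.00831349 -0.78285901 -0.6221436   0.70749544]
 [ 0.          0.          0.          1.        ]]
0.1 [ 0.25934206  1.55532114 -0.26147743] 0.08552127897946293
```

View pics/top0.png

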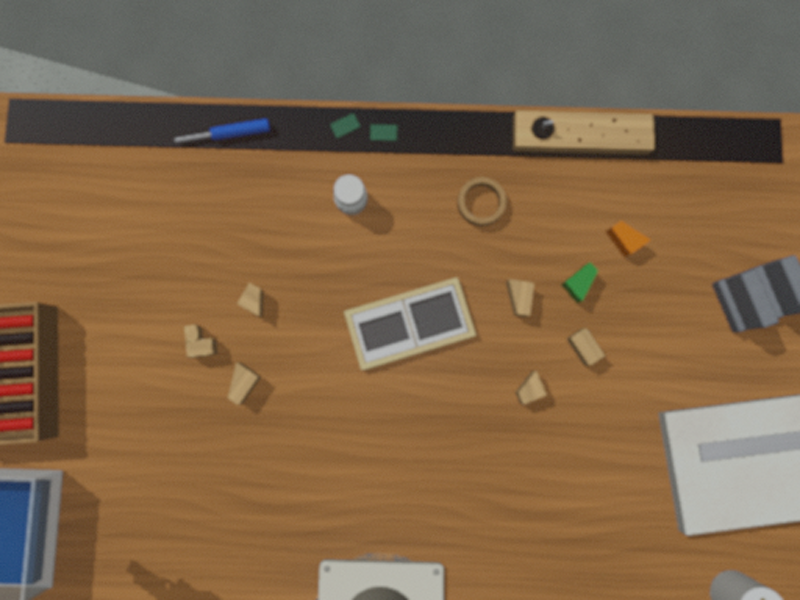

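View pics/scene0.png

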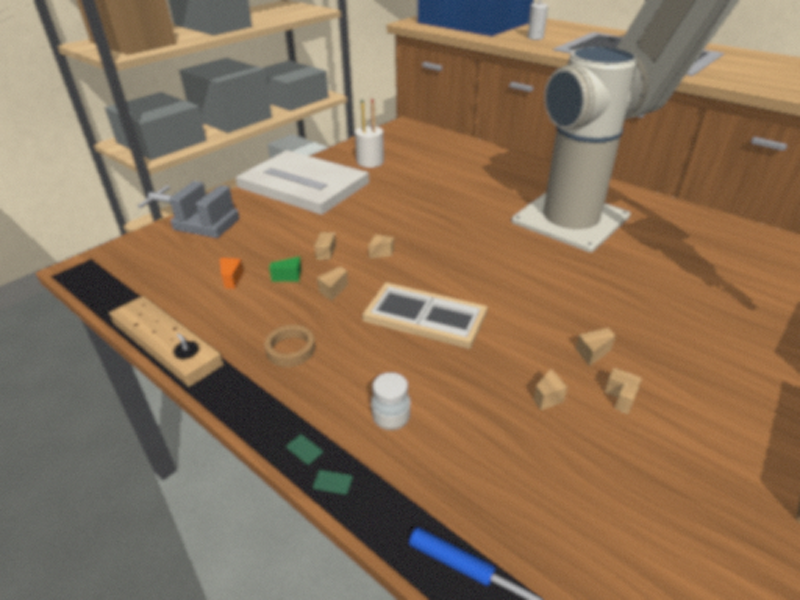

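Run:
```python
import cv2,pickle
im=pickle.load(open("c0.pkl","rb"))["top"]["image"][:,:,::-1]
def crop(n,x0,y0,w,h,s):
    o=cv2.resize(im[y0:y0+h,x0:x0+w],None,fx=s,fy=s,interpolation=cv2.INTER_CUBIC)
    for k in range(0,w,10): cv2.putText(o,str(x0+k),(k*s,8),0,.3,(255,255,255),1); cv2.line(o,(k*s,0),(k*s,h*s),(255,255,255) ,1) if 0 else cv2.line(o,(k*s,10),(k*s,16),(255,255,255),1)
    for k in range(0,h,10): cv2.putText(o,str(y0+k),(0,k*s+4),0,.3,(255,255,255),1);cv2.line(o,(20,k*s),(26,k*s),(255,255,255),1)
    cv2.imwrite(f"pics/{n}.png",o)
crop("L",110,172,70,92,6);crop("R",318,170,75,95,6);crop("C",213,170,100,72,8)
```

```text
(no output)
```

View pics/L.png

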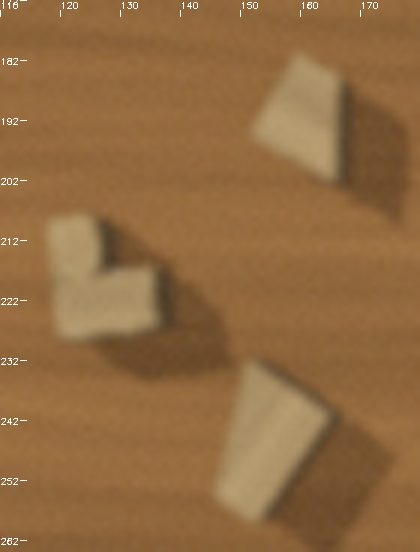

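View pics/R.png

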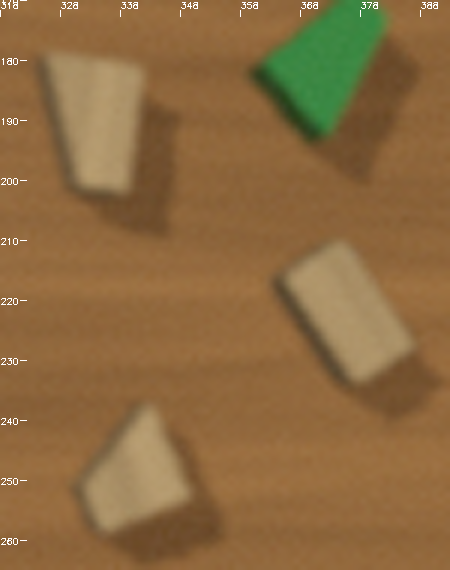

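View pics/C.png

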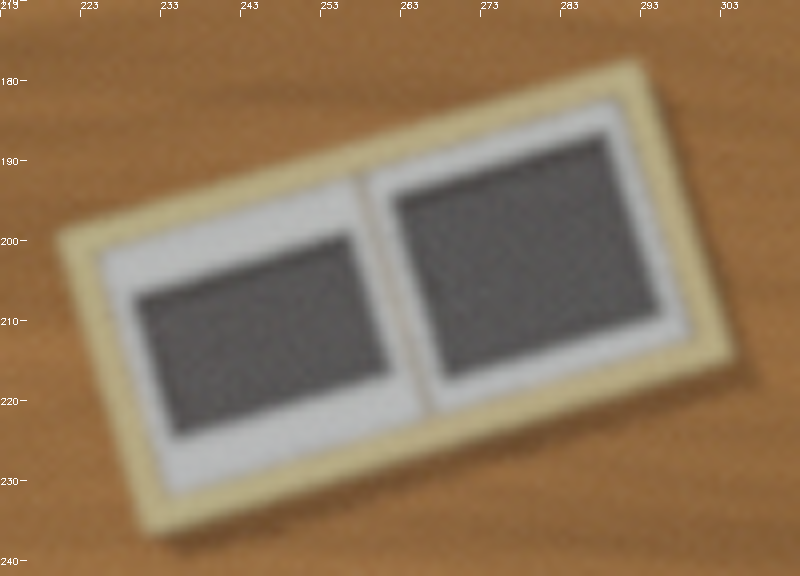

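```bash
cat > h.py <<'E'
import numpy as np,cv2,pickle
from scipy.optimize import least_squares
from scipy.spatial.transform import Rotation as Ro
def ray(c,px,z):
    px=np.atleast_2d(px).astype(float)
    d=np.c_[(px[:,0]-c["cx"])/c["fx"],(px[:,1]-c["cy"])/c["fy"],np.ones(len(px))]
    T=c["cam_to_world"];w=d@T[:3,:3].T
    return (T[:3,3]+w*((z-T[2,3])/w[:,2])[:,None])[:,:2]
def R2(a): return np.array([[np.cos(a),-np.sin(a)],[np.sin(a),np.cos(a)]])
def fit(P,M):
    best=None
    for a0 in np.arange(0,6.3,.7):
        r=least_squares(lambda p:(M@R2(p[2]).T+p[:2]-P).ravel(),[*P.mean(0),a0])
        if best is None or r.cost<best.cost:best=r
    x=best.x;x[2]=(x[2]+np.pi)%(2*np.pi)-np.pi
    return x,np.abs(best.fun).max()
def wedge(L): h=L/2; return np.array([[-h,-11],[h,-11],[h,35],[-h,11]])/1e3
def rot(a): # jaws along direction a
    c,s=np.cos(a),np.sin(a)
    return Ro.from_matrix(np.array([[0,c,s],[0,s,-c],[-1,0,0]])).as_rotvec()
def unc(P,x0,y0,s): return (np.array(P)+.5)/s-.5+[x0,y0]
E
cat > fit.py <<'E'
from h import *
c=pickle.load(open("c0.pkl","rb"))["top"]
# order: thin/straight, thick/straight, thick/slant, thin/slant
W={"SL":(44,unc([(300,54),(252,132),(338,184),(344,76)],110,172,6)),
"LL":(60,unc([(252,524),(334,412),(252,360),(214,494)],110,172,6)),
"LR":(60,unc([(130,192),(144,66),(44,54),(74,186)],318,170,6)),
"SR":(44,unc([(104,532),(192,494),(150,404),(80,484)],318,170,6))}
out={}
for k,(L,p) in W.items():
    x,e=fit(ray(c,p,.036),wedge(L)); out[k]=x
    print(k,x.round(4),"err",round(e,4), "other L err",round(fit(ray(c,p,.036),wedge(104-L))[1],4))
# trays at rim z .017; corners in crop C
B=unc([(103,250),(355,178),(428,412),(170,494)],213,170,8)
D=unc([(366,172),(614,100),(692,338),(438,410)],213,170,8)
rect=lambda a,b:np.array([[a,b],[a,-b],[-a,-b],[-a,b]])/2e3
for k,p in(("bay_short",B),("bay_long",D)):
    x,e=fit(ray(c,p,.017),rect(90,96)); out[k]=x;print(k,x.round(4),round(e,4))
x,e=fit(ray(c,unc([(62,232),(638,64),(732,352),(150,532)],213,170,8),.017),rect(112,218));print("caddy",x.round(4),round(e,4))
pickle.dump(out,open("pose.pkl","wb"))
E
python3 fit.py
```

```text
SL [0.5711 0.254  2.6462] err 0.001 other L err 0.0092
LL [ 0.4075  0.2562 -0.5885] err 0.0016 other L err 0.0094
LR [ 0.5801 -0.2468 -0.123 ] err 0.0026 other L err 0.0095
SR [ 0.4103 -0.259  -1.1595] err 0.0017 other L err 0.0068
bay_short [0.5163 0.008  0.3169] 0.0011
bay_long [ 0.547  -0.0857  0.3144] 0.0016
caddy [ 0.5316 -0.039   0.3198] 0.0018
```

```bash
cat > act.py <<'E'
from h import *
from rig import manip
P=pickle.load(open("pose.pkl","rb"))
ZG=.037; ZT=.17; OFF=.027
def plan(k,bay,side):
    L=.060 if k[0]=="L" else .044
    g=P[k]; b=P[bay]; a=b[2]+(0 if side<0 else np.pi)
    t=b[:2]-R2(a)@[0,OFF]
    q0=manip.get_joint_positions();best=None
    for f in(0,np.pi):
        og,op=rot(g[2]+f),rot(a+f)
        qs=[manip.solve_ik([*g[:2],ZT],og),manip.solve_ik([*g[:2],ZG],og),manip.solve_ik([*t,ZT],op),manip.solve_ik([*t,ZG+.0095],op)]
        if any(q is None for q in qs):continue
        qs=np.array(qs);s=np.abs(qs[0]-q0).max()+np.abs(qs[2]-qs[0]).max()
        if np.abs(qs[0]-qs[1]).max()>1 or np.abs(qs[2]-qs[3]).max()>1:s+=10
        if best is None or s<best[0]:best=(s,og,op,qs)
    return L,g,t,best
def pick(k,bay,side):
    L,g,t,(s,og,op,qs)=plan(k,bay,side)
    print("score",s)
    manip.command_gripper(min(.085,L+.022),30)
    manip.move_to([*g[:2],ZT],og)
    manip.servo_line([*g[:2],ZG],rate=.12)
    manip.command_gripper(L-.01,30)
    print("width",manip.get_width(),"F",np.round(manip.get_contact_force(),1))
    manip.servo_line([*g[:2],ZT],rate=.15)
    print("lifted width",manip.get_width(),"t",manip.get_time())
    return L,t,op
def place(L,t,op):
    manip.move_to([*t,ZT],op)
    manip.servo_line([*t,.07],rate=.15)
    manip.servo_line([*t,ZG+.0095],rate=.05)
    print("place F",np.round(manip.get_contact_force(),1),np.round(manip.get_position(),4))
    manip.command_gripper(L+.012)
    manip.servo_line([*t,.08],rate=.08)
    manip.servo_line([*t,ZT],rate=.2)
    print("t",manip.get_time())
def snap(n,x0=110,y0=165,w=280,h=105,s=2.85):
    c=manip.camera("top");pickle.dump(c,open(n+".pkl","wb"))
    cv2.imwrite(f"pics/{n}.png",cv2.resize(c["image"][y0:y0+h,x0:x0+w,::-1],None,fx=s,fy=s,interpolation=cv2.INTER_CUBIC))
E
python3 - <<'E'
from act import *
for j in (("LL","bay_long",1),("LR","bay_long",-1),("SL","bay_short",1),("SR","bay_short",-1),("LL","bay_long",-1),("LR","bay_long",1),("SL","bay_short",-1),("SR","bay_short",1)):
    L,g,t,b=plan(*j);print(j,t.round(3),b[0].round(2) ,b[3][:,5].round(2))
E
```

```text
('LL', 'bay_long', 1) [ 0.539 -0.06 ] 3.57 [-2.02 -2.02 -0.45 -0.45]
('LR', 'bay_long', -1) [ 0.555 -0.111] 1.88 [-0.3  -0.3  -0.53 -0.53]
('SL', 'bay_short', 1) [0.508 0.034] 2.08 [ 0.89  0.89 -0.27 -0.27]
('SR', 'bay_short', -1) [ 0.525 -0.018] 2.75 [ 0.57  0.57 -0.37 -0.37]
('LL', 'bay_long', -1) [ 0.555 -0.111] 2.8 [ 1.12  1.12 -0.53 -0.53]Traceback (most recent call last):
  File "<stdin>", line 3, in <module>
TypeError: 'NoneType' object is not subscriptable
```

Possible mix-ups (800x600 top view): 
- **Short wedges:** (252,299) and (532,388).
- **Long wedges:** (242,384) and (521,297).
- **Not wanted:** straight block (587,347), stepped block (198,340), green wedge (582,282) and orange wedge (628,238).

The close crops and the shape fits confirm this choice, with corner errors of 2.6 mm or less, against 7–9 mm when fitted as the other length.

Run:
```python
from act import *
r=pick("LL","bay_long",1)
c=manip.camera("scene");cv2.imwrite("pics/s1.png",cv2.resize(c["image"][:,:,::-1],(800,600)))
place(*r)
snap("t1")
```

```text
score 3.5669552202095622
width 0.05920970255084929 F [-0.5 -0.1  5.2]
lifted width 0.05936731476889991 t 4.6833
place F [-0.6  0.5  0.3] [ 0.5386 -0.0601  0.0462]
t 9.0167
```

View pics/s1.png

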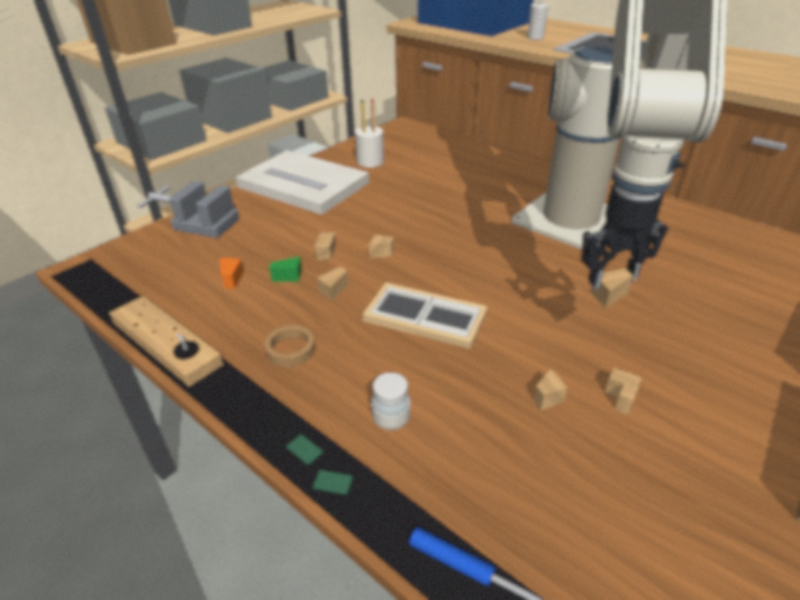

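View pics/t1.png

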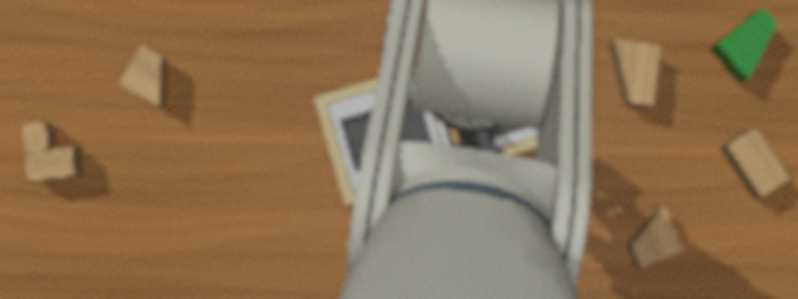

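The scene view shows the wedge held at (610,287). In the top view the arm hides the caddy, so I'll look again once it has moved away for the next pick.

Run:
```python
from act import *
r=pick("SL","bay_short",1)
pickle.dump(r,open("r.pkl","wb"))
snap("t2",213,165,100,75,8)
```

```text
score 2.511303002615956
width 0.04327646125613776 F [ 0.1 -0.1  7.6]
lifted width 0.04334342340660464 t 13.1333
```

View pics/t2.png

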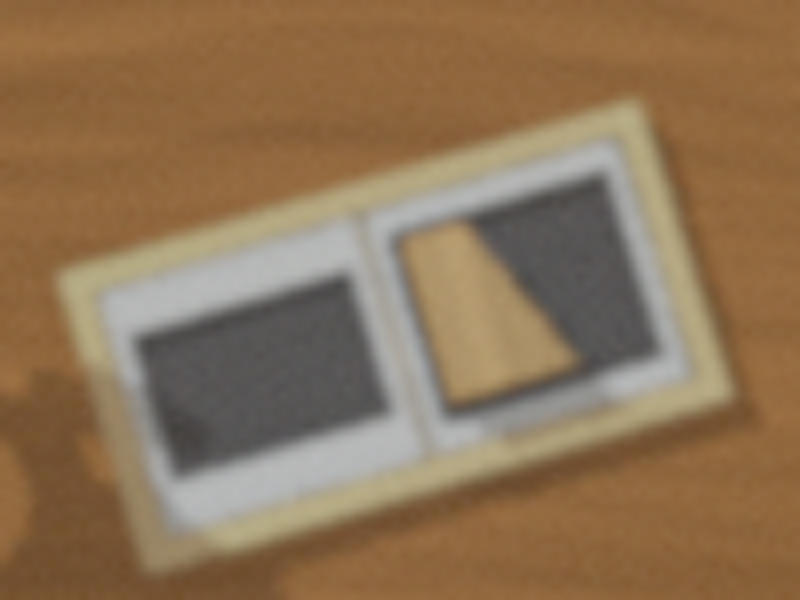

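The long wedge lies flat in the long pocket, with its straight side against the inner wall (corners about (405,235), (470,220), (578,360), (450,402)). Next I place the short one.

Run:
```python
from act import *
place(*pickle.load(open("r.pkl","rb")))
r=pick("LR","bay_long",-1)
pickle.dump(r,open("r.pkl","wb"))
snap("t3",213,165,100,75,8)
```

```text
place F [-1.9  0.3  5.5] [0.5078 0.0336 0.0464]
t 17.15
score 0.6990350239434859
width 0.05940397577754816 F [-0.6  0.   5.7]
lifted width 0.05920982802911605 t 21.275
```

View pics/t3.png

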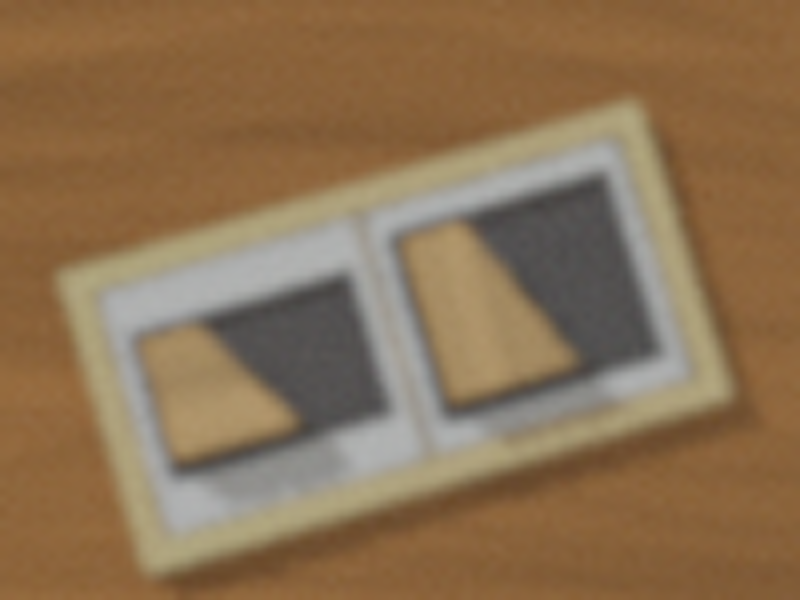

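The short wedge also lies square at the outer end of its pocket (about (140,335) to (300,425)). Both pockets still have clear room for the second wedge.

Run:
```python
from act import *
place(*pickle.load(open("r.pkl","rb")))
r=pick("SR","bay_short",-1)
pickle.dump(r,open("r.pkl","wb"))
snap("t4",213,165,100,75,8)
```

```text
place F [-1.7  0.2  5.5] [ 0.5552 -0.1113  0.0465]
t 24.8167
score 2.050153116205891
width 0.04340612556534561 F [-0.8  0.5  6.3]
lifted width 0.04359219685230532 t 28.7
```

View pics/t4.png

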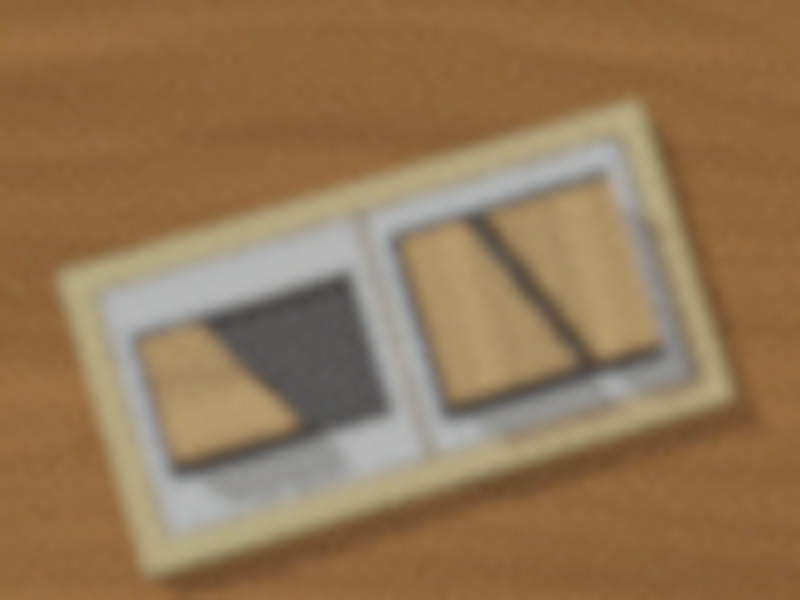

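The long pair lies head to tail with a narrow gap between the slanted sides, running from (480,220) to (590,365). Now the last short wedge, then I move the arm clear and check.

Run:
```python
from act import *
place(*pickle.load(open("r.pkl","rb")))
manip.set_joints([1.22,.423,1.63,0,1.089,-.019])
snap("t5",213,165,100,75,8)
c=manip.camera("top");cv2.imwrite("pics/t5f.png",cv2.resize(c["image"][:,:,::-1],(800,600)))
c=manip.camera("scene");cv2.imwrite("pics/s5.png",cv2.resize(c["image"][160:240,210:330,::-1],None,fx=6,fy=6,interpolation=cv2.INTER_CUBIC))
print(manip.get_time())
```

```text
place F [-2.1 -0.7  5.3] [ 0.5245 -0.0176  0.0464]
t 32.675
35.2833
```

View pics/t5.png

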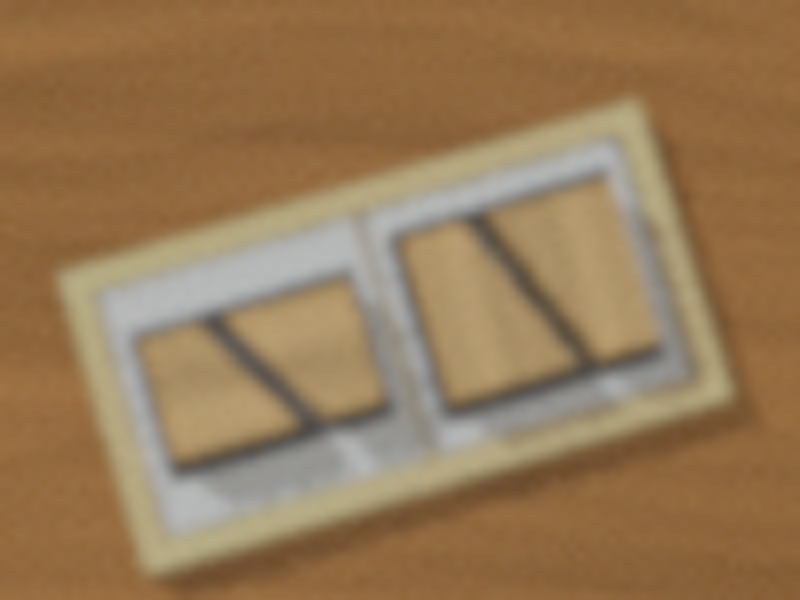

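View pics/t5f.png

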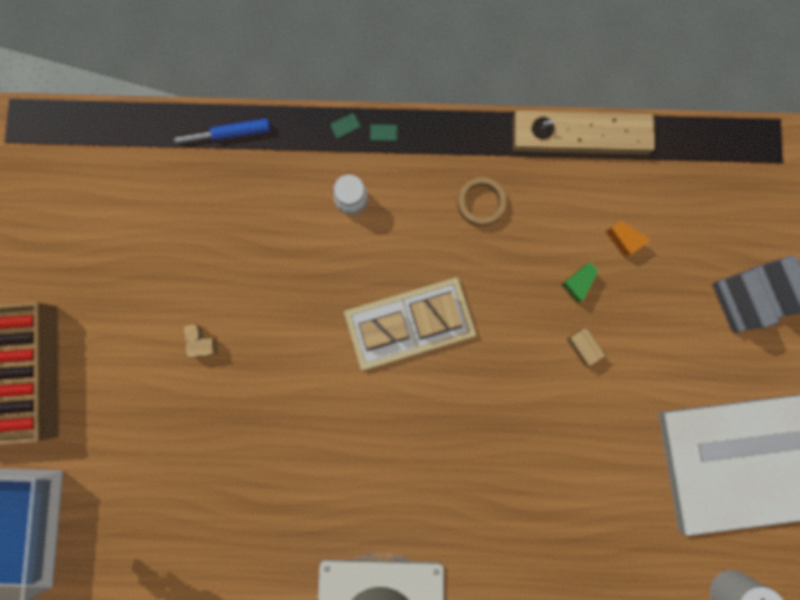

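View pics/s5.png

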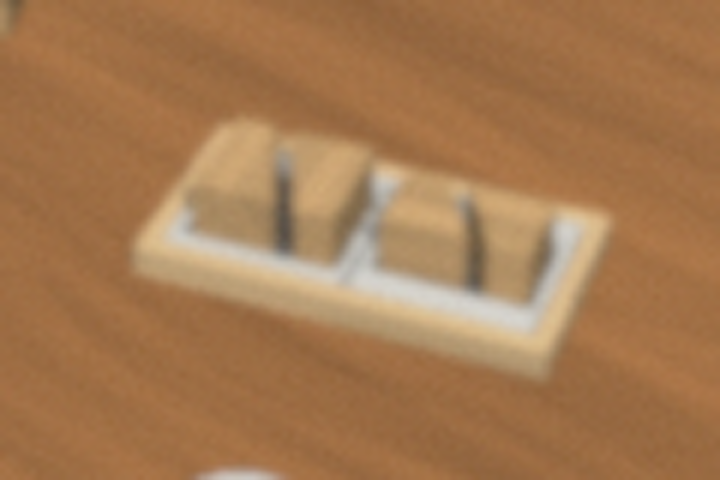

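Run:
```python
from h import *
c=pickle.load(open("t5.pkl","rb"));P=pickle.load(open("pose.pkl","rb"))
Q={"LL":("bay_long",60,[(402,236),(448,404),(580,364),(472,220)]),
"LR":("bay_long",60,[(660,346),(606,178),(486,214),(596,362)]),
"SL":("bay_short",44,[(140,334),(176,464),(302,428),(206,320)]),
"SR":("bay_short",44,[(386,406),(348,276),(226,312),(324,422)])}
for k,(b,L,p) in Q.items():
    x,e=fit(ray(c,unc(p,213,165,8),.045),wedge(L))
    v=R2(-x[2])@(P[b][:2]-x[:2]); d=x[2]-P[b][2]
    print(k,"bay in wedge mm",(v*1e3).round(1),"ang",round(np.arcsin(np.sin(d)),3),"err",round(e,4))
```

```text
LL bay in wedge mm [-1.2 27.1] ang 0.026 err 0.0019
LR bay in wedge mm [ 1.1 25.5] ang -0.014 err 0.0012
SL bay in wedge mm [-1.5 26.8] ang 0.039 err 0.0015
SR bay in wedge mm [ 0.7 26.9] ang -0.03 err 0.0016
```

All four are well inside the limits, and the arm is clear of everything.

Run:
```python
from rig import manip
manip.sign_off();print(manip.get_time())
```

```text
the job is handed in; nothing more can be done
the job is handed in; nothing more can be done
```

All four wedges are in the caddy: the long pair in the long pocket and the short pair in the short one. Each pair lies head to tail with the straight sides along the walls. I handed the job in at about 35 s of the 115 s allowed, with the arm back at its start pose.

- **Position:** a corner fit on the last top picture puts each pocket's centre within 1.5 mm lengthwise of the grip point (limit 16) and 25.5–27.1 mm off on the slanted side (limits 10–36). Angles to the pocket are at most 0.04 rad (limit 0.25).
- **Flatness:** the wedges look flat on the floor in both views, but I judged this by eye and did not measure tilt.
- **Bystanders:** both offcuts, the jar and the tape roll show at the same pixels as at the start.
- **Gap:** I left about 7 mm between the slanted faces of each pair, so they don't touch.
- **Failed or disagreed:** no check failed. The last three wedges met about 5 N when set down and the first one almost none, well below the limits.

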